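Hold the spring clip open over a patient's record card

TASK

The spare yellow spring clip sits on the rim of the supply tray: squeeze its two finger levers together so that it opens, and lift it off the rim. Still squeezing, bring it down over the middle of the top edge of the record card with the red band, square to the card, until the edge reaches about 15 mm up between the jaws, and finish while holding it there, gaping wide and touching neither the card nor its stand, so that the nurse can slip a form in before it shuts. Do not push either card stand or the bottle, the dermatoscope or the swab cup out of place.

Things in the scene. Friction and masses are not known exactly. Their poses are not given: they have to be found in the camera images.
- clip: Yellow plastic spring clip, 56 g, 50 mm wide, 85 mm tall, jaws down. Origin on its steel axle; y along the axle (width), z up from jaws to finger levers, x the line along which jaws open and levers are squeezed. Jaw tips 38 mm below the origin, levers (30 mm wide) end 46 mm above. Starts pinching the tray's far wall, x across the wall, the rim 20 mm below the origin.
- clip_grip (a point): Point half-way between the clip's two finger levers, 34 mm above its axle, where they are squeezed; axes as clip. The levers measure 36 mm over their outsides here at the start, 15 mm fully squeezed. A push of about 7 N on each starts to open the jaws, 9 to 14 N holds them fully open; a grip of 20 to 30 N is sure.
- clip_jaw (a joint): Angle of one jaw of the clip, rad; the other mirrors it, closed by a coil spring. 0 = shut, 0.057 = pinching the 4 mm tray wall, 0.34 = fully open at the stop, where the levers stand parallel. The gap between the jaw tips is about 70 mm times this angle (24 mm fully open).
- tray: Fixed white open supply tray, 150 (x) by 220 (y) by 85 mm high, walls 4 mm, orange stripe on its near side. Origin under its centre, z up. The clip sits on its far wall, whose mid-plane is at x = +73 mm in this frame; the supplies in it stay below the rim.
- red_edge (a point): Middle of the top edge of the white record card with the RED band: a stiff card 3 mm thick, 105 mm wide, its edge 135 mm above the desk, standing upright in a weighted grey stand. Axes: x across the card's thickness, y along its top edge, z up.
- red_card: Red-banded card with its stand (one loose piece, 450 g). Origin under the middle of the stand's 70 (x) by 112 (y) mm foot; x across the card, y along it, z up.
- green_card: A like card and stand with a GREEN band, another patient's: leave it alone. Origin and axes as the red one. Which of the two stands where varies.
- bottle: Blue water bottle, 60 mm across, 170 mm tall, loose. Origin under its centre. Leave it alone.
- dermatoscope: Hand-held skin microscope lying on the desk, about 145 mm long, 34 mm high, loose; origin under its middle, its head towards its +x. Leave it alone.
- swab_cup: White cup of cotton swabs, 56 mm across, about 105 mm tall with the swabs, loose. Origin under its centre. Leave it alone.

How it is judged:
By the outcome, as a careful person would: the job done as asked, in the order asked, and still so for the second after the job is handed in, while the arm keeps its last pose, push and grip.
It also fails if it takes over 38 s, if anything falls off the work surface, if the arm or the gripper's body presses on something with over 40 N, if the wrist force passes 120 N, or if a joint passes its speed limit or range.

ROBOT

A 6-joint arm with a two-finger parallel gripper is mounted at the origin on the work surface. World frame = base frame: x ahead of the robot, y to its left, z up, the work surface at z = 0. Lengths are in m, angles in rad, forces in N, time in s.
With the tool pointing down it reaches from about 0.25 to 0.725 m from the base axis. Payload 4 kg.
Tool frame: the origin (TCP) lies on the centre line of the jaws, within the pads' length; the fingertips stand 8 mm ahead of it and the grasp point (between the pads) lies 11 mm behind it; z points along the fingers, y is the direction in which the jaws open and shut (so a half turn about z gives the same grasp; the last joint's range is limited). The gripper opens to 85 mm and grips with 20 to 120 N. Pads are 22 mm wide; open, the fingers measure 114 mm over their backs; the gripper's body (76 mm by 85 mm) begins 54 mm behind the grasp point. The pads swing forward as they close: fully open they stand 13 mm farther back than shut.
Start: joints at [1.119, 0.241, 0.005, 1.335, 0, 1.571], TCP at [0.218, 0.45, 0.239] pointing down, gripper open.
Joint ranges: [-2.72, 2.72], [-1.05, 1.87], [-1.09, 1.28], [-1.99, 2.15], [-1.42, 1.44], [-3.14, 3.14]. Speed limits (rad/s): [2.79, 2.79, 3.14, 3.14, 3.14, 3.14].

INTERFACE

Orientations are given as a unit quaternion [x, y, z, w].
In Python, from cell import get_state, camera, hand_in, look_for, landmark_of gives the robot as it stands.
- The arm moves only by the shell command python3 -m inch 'ROWS' [FORCE]. ROWS is JSON, a list of rows, each a list of 7 numbers: the shift along the tool's x, y, z in m, then the turn, a rotation vector about the tool's x, y, z in rad, then the opening, from 0 (shut) to 1 (fully open). In form: [[tx, ty, tz, rx, ry, rz, jaw], ...]. A call has 1 to 10 rows; each row shifts and turns the commanded pose from where the row before left it, along the tool's axes as they then stand; what a row does not reach is not made up. A row lasts 1/10 s, in which the tool goes at most 50 mm and 8.59 degrees, less where a joint would pass 70% of its speed; a pose out of reach is approached as far as the arm can. A call with a gripper value outside its range is refused whole. The fingers move at their own pace and stop on an object; FORCE is the grip in N (left out, the last holds). Time passes only in rows, so rows that do not move let the fingers close. It gives the time, the measured TCP pose, the force and the opening at its end, in the units of the state.
- get_state(): the state, without advancing time (a new reading comes with each control period).
- camera(name): name is "scene" or "top"; returns a dict with "pixels" (420x560x3 uint8, red, green, blue), "depth" (420x560 float32, m along the optical axis (not along the pixel's ray), 0 where there is no reading), "fx", "fy", "cx", "cy" (pixels), "dist_coeffs" ([k1, k2, p1, p2, k3] as OpenCV has them; the pictures are not rectified), "R" (3x3) and "t" (3): a world point X has camera coordinates R X + t. Camera axes: x right, y down, z forward; pixel columns grow to the right and rows downward; lengths in m; the calibration is good to about 2 mm. A picture is of the moment at which its call begins.
- hand_in(): hands the job in, once; it reports no verdict.
Trained networks look in the newest picture that a camera, given by its name, has taken for a name from the list of things; names that differ only in an ending like _2 or _b are one class to them, and where a whole thing is asked for, a point or a joint stands for the part that bears it (a point fixed in the world has none). Each returns a list of dicts, best first, with "p" (0 to 1); they miss things now and then, are a little off and sometimes report something else, mostly with a low value. They report only what shows in the picture. A call takes as long as a camera call.
- look_for(camera, name): "rect" ([left, top, width, height] in pixels, round what is visible of it).
- landmark_of(camera, name): "at" ([row, column] in pixels: a listed point, or the origin of a listed thing).
The state is a dict: "time": time; "joints": joint angles; "dq": joint speeds; "tau": joint torques, N m; "ee_pos": TCP position; "tcp_rot": TCP orientation; "ft_force": force on the tool from outside, world axes, zero at the start; "torque": the same for the moment, N m; "finger_gap": opening from 0.0 (shut) to 1.0 (fully open).
Only numpy, scipy, OpenCV 4.12 (cv2) and the standard library are available. Lean on these libraries where they do the work, as an engineer would, in place of code of your own. Each camera call takes 0.05 s, during which the arm holds its last target. There are 200 camera calls.

## Working session

There is one attempt and no reset: what is moved stays moved. The work goes in short steps, Python scripts to look and compute and a shell command to move; the robot and the scene stay as the last step left them, time stands still between calls to the robot, and variables do not carry over. Pictures are saved under pics/ and viewed, about 8 in all and at most 12, crops included, and the job is handed in when it is done.

```bash
ls; mkdir -p pics
cat > h.py <<'E'
import numpy as np, cv2
from cell import get_state, camera, look_for, landmark_of
def und(c,u,v):
    K=np.array([[c['fx'],0,c['cx']],[0,c['fy'],c['cy']],[0,0,1]])
    p=cv2.undistortPoints(np.array([[[u,v]]],float),K,np.array(c['dist_coeffs']))[0,0]
    return p
def at_depth(c,u,v,d=None):
    if d is None:
        w=c['depth'][int(v)-1:int(v)+2,int(u)-1:int(u)+2]; w=w[w>0]; d=np.median(w) if len(w) else np.nan
    p=und(c,u,v); return np.array(c['R']).T@(np.array([p[0]*d,p[1]*d,d])-c['t'])
def at_z(c,u,v,z):
    p=und(c,u,v);R=np.array(c['R']); o=-R.T@c['t']; r=R.T@np.array([p[0],p[1],1]); return o+r*(z-o[2])/r[2]
def cloud(c):
    K=np.array([[c['fx'],0,c['cx']],[0,c['fy'],c['cy']],[0,0,1]]); h,w=c['depth'].shape
    v,u=np.mgrid[:h,:w]; p=cv2.undistortPoints(np.stack([u,v],-1).reshape(-1,1,2).astype(float),K,np.array(c['dist_coeffs'])).reshape(h,w,2)
    d=c['depth']; P=np.stack([p[...,0]*d,p[...,1]*d,d],-1)-np.array(c['t']); P=P@np.array(c['R']); P[d<=0]=np.nan; return P
def save(c,n): cv2.imwrite('pics/'+n,c['pixels'][...,::-1])
E
cat > a.py <<'E'
from h import *
np.set_printoptions(precision=4,suppress=True)
s=get_state(); print(s['time'],s['ee_pos'],s['tcp_rot'],s['ft_force'],s['finger_gap'])
H={'clip':.105,'clip_grip':.139,'red_edge':.135,'tray':0,'red_card':0,'green_card':0,'bottle':0,'dermatoscope':0,'swab_cup':0}
ims=[]
for n in('scene','top'):
    c=camera(n); ims.append(c['pixels']); save(c,n+'0.png'); np.savez(n+'0.npz',**c)
    for k,z in H.items():
        r=landmark_of(n,k)[:2]; b=look_for(n,k)[:1]
        for q in r: print(n,k,round(q['p'],2),np.round(q['at']),at_z(c,q['at'][1],q['at'][0],z),b[0]['rect'] if b else None)
E
python3 a.py
```

```text
pics
0.0 [0.218  0.4493 0.2384] [ 0.224   0.9746 -0.001  -0.0002] [ 0.4723 -0.2864  0.8479] 1.0013466541650486
scene clip 0.86 [208. 192.] [ 0.5369 -0.1797  0.105 ] [178.9, 183.1, 28.6, 43.3]
scene clip_grip 0.72 [191. 190.] [ 0.5235 -0.1798  0.139 ] [176.5, 182.8, 31.5, 45.9]
scene red_edge 0.92 [202. 321.] [0.5888 0.0704 0.135 ] [290.3, 200.3, 53.9, 63.4]
scene tray 0.68 [229. 164.] [ 0.4854 -0.2545  0.    ] [95.2, 170.4, 125.2, 102.5]
scene red_card 0.81 [246. 318.] [0.5866 0.0731 0.    ] [287.8, 194.1, 62.4, 70.0]
scene green_card 0.89 [237. 407.] [0.5903 0.2698 0.    ] [377.3, 185.0, 67.2, 62.8]
scene green_card 0.2 [246. 317.] [0.5871 0.0706 0.    ] [377.3, 185.0, 67.2, 62.8]
scene bottle 0.87 [199. 300.] [0.4366 0.0595 0.    ] [287.4, 137.2, 25.6, 67.6]
scene dermatoscope 0.97 [306. 253.] [ 0.7137 -0.0818  0.    ] [234.8, 261.9, 35.3, 76.2]
scene swab_cup 0.66 [178. 387.] [0.3968 0.2862 0.    ] [374.9, 140.6, 27.9, 43.8]
scene swab_cup 0.34 [246. 319.] [0.5859 0.0739 0.    ] [374.9, 140.6, 27.9, 43.8]
top clip 0.54 [204. 350.] [ 0.5385 -0.1817  0.105 ] [338.7, 196.1, 20.5, 16.
[... 279 characters left out ...]
914 -0.2673  0.    ] [325.2, 187.0, 102.3, 81.3]
top red_card 0.92 [190. 251.] [0.578  0.0726 0.    ] [227.4, 171.9, 47.3, 27.6]
top red_card 0.6 [204. 352.] [ 0.5454 -0.2057  0.    ] [227.4, 171.9, 47.3, 27.6]
top green_card 0.68 [186. 182.] [0.5862 0.2635 0.    ] [150.4, 171.4, 49.0, 29.8]
top green_card 0.54 [243. 256.] [0.4346 0.0569 0.    ] [150.4, 171.4, 49.0, 29.8]
top bottle 0.71 [243. 256.] [0.4341 0.055  0.    ] [243.7, 229.0, 21.3, 24.4]
top bottle 0.66 [146. 308.] [ 0.7043 -0.0823  0.    ] [243.7, 229.0, 21.3, 24.4]
top dermatoscope 0.57 [146. 310.] [ 0.7062 -0.0881  0.    ] [293.5, 118.6, 29.6, 50.3]
top swab_cup 0.87 [255. 170.] [0.3948 0.2894 0.    ] [152.6, 246.3, 33.1, 19.7]
```

```bash
cat > b.py <<'E'
from h import *
a=cv2.imread('pics/scene0.png')[120:360,90:490];b=cv2.imread('pics/top0.png')[100:320,120:470]
cv2.imwrite('pics/v1.png',cv2.resize(a,None,fx=2,fy=2,interpolation=2)); cv2.imwrite('pics/v2.png',cv2.resize(b,None,fx=2.2,fy=2.2,interpolation=2))
E
python3 b.py
```

```text
(no output)
```

View pics/v1.png

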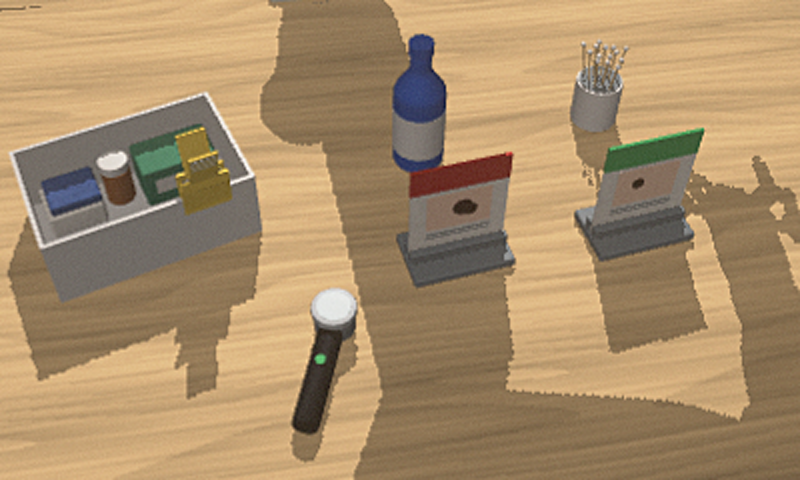

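View pics/v2.png

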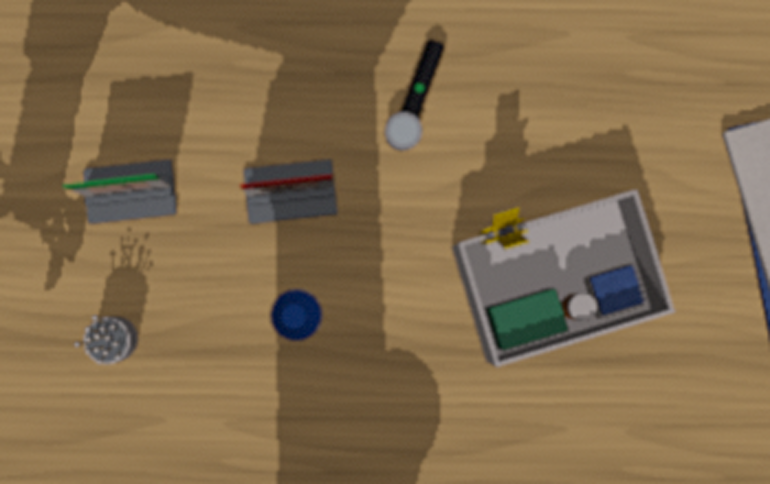

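The two pictures agree with the networks. The clip is on the tray's far wall near its left end (crop 1 around 203,170), the red card is in the middle (460,180), the green card is to its left, and the bottle stands between the robot and the red card. Next I need exact positions and yaws from depth and colour.

```bash
cat > c.py <<'E'
from h import *
np.set_printoptions(precision=4,suppress=True)
for n in('scene','top'):
    c=dict(np.load(n+'0.npz')); P=cloud(c); hsv=cv2.cvtColor(c['pixels'],cv2.COLOR_RGB2HSV); h,s,v=[hsv[...,i].astype(int) for i in range(3)]
    def box(m,x,y): return m&(P[...,0]>x[0])&(P[...,0]<x[1])&(P[...,1]>y[0])&(P[...,1]<y[1])
    red=box((s>120)&((h<8)|(h>170)),(.5,.68),(-.02,.16))&(P[...,2]>.09)
    Q=P[red]; 
    vx,vy,x0,y0=cv2.fitLine(Q[:,:2].astype(np.float32),cv2.DIST_HUBER,0,.01,.01).ravel(); vx,vy=np.array([vx,vy])*np.sign(vy)
    t=(Q[:,:2]-[x0,y0])@[vx,vy]; lo,hi=t.min(),t.max()
    print(n,'red',len(Q),'dir',vx,vy,'yaw',np.arctan2(-vx,vy),'mid',[x0+vx*(lo+hi)/2,y0+vy*(lo+hi)/2],'w',hi-lo,'z',Q[:,2].min(),Q[:,2].max())
    r=cv2.minAreaRect(np.argwhere(red)[:,::-1].astype(np.float32)); print(r)
    ye=box((s>130)&(h>20)&(h<32)&(v>90),(.48,.6),(-.25,-.1))&(P[...,2]>.06)
    Q=P[ye]; print(n,'yel',len(Q),Q.min(0),Q.max(0),Q.mean(0))
    for a in range(7):
        z=.075+.012*a; q=Q[abs(Q[:,2]-z)<.006]
        if len(q)>3: print(' z',round(z,3),len(q),q.mean(0),q.min(0)[:2],q.max(0)[:2])
    # tray rim
    rim=box((P[...,2]>.079)&(P[...,2]<.091)&(s<60),(.36,.62),(-.42,-.12))
    q=P[rim][:,:2].astype(np.float32); r=cv2.minAreaRect(q); print('tray',len(q),r, cv2.boxPoints(r).tolist())
E
python3 c.py
```

```text
scene red 604 dir -0.13240333 0.9911959 yaw 0.13279328 mid [np.float64(0.5879141845628093), np.float64(0.06952434594459983)] w 0.10457313371265436 z 0.1039835869565902 0.13784593957142352
((319.9976806640625, 206.98886108398438), (12.086925506591797, 53.4465217590332), 78.17850494384766)
scene yel 690 [ 0.514  -0.2082  0.0672] [ 0.5619 -0.1574  0.1541] [ 0.5387 -0.1836  0.1117]
 z 0.075 84 [ 0.5428 -0.1806  0.0753] [ 0.5346 -0.2034] [ 0.5512 -0.1581]
 z 0.087 91 [ 0.5439 -0.1816  0.0871] [ 0.5352 -0.2082] [ 0.5534 -0.1583]
 z 0.099 99 [ 0.5446 -0.1823  0.0994] [ 0.5241 -0.2077] [ 0.5536 -0.1574]
 z 0.111 120 [ 0.5424 -0.185   0.1101] [ 0.522 -0.208] [ 0.5532 -0.1581]
 z 0.123 86 [ 0.5396 -0.1841  0.1243] [ 0.5194 -0.1999] [ 0.5545 -0.1664]
 z 0.135 88 [ 0.5286 -0.1863  0.1346] [ 0.5171 -0.2006] [ 0.5567 -0.1655]
 z 0.147 109 [ 0.5286 -0.1853  0.1471] [ 0.514  -0.2015] [ 0.5615 -0.1634]
tray 840 ((0.48574721813201904, -0.25900697708129883), (0.1550862342119217, 0.2190910428762436), 17.757823944091797) [[0.3784879446029663, -0.17833106219768524], [0.44530948996543884, -0.38698330521583
[... 506 characters left out ...]
4] [ 0.5323 -0.1777] [ 0.5427 -0.1632]
 z 0.099 7 [ 0.5345 -0.1646  0.0997] [ 0.5239 -0.1734] [ 0.5417 -0.1556]
 z 0.111 46 [ 0.539  -0.1767  0.1115] [ 0.5233 -0.2029] [ 0.5521 -0.1545]
 z 0.123 19 [ 0.5457 -0.1769  0.1233] [ 0.5253 -0.1948] [ 0.5531 -0.1631]
 z 0.135 18 [ 0.5516 -0.1772  0.1349] [ 0.5468 -0.1895] [ 0.5571 -0.1628]
 z 0.147 45 [ 0.5429 -0.1777  0.1486] [ 0.5168 -0.1986] [ 0.5614 -0.161 ]
tray 466 ((0.4865419268608093, -0.25780683755874634), (0.1509895920753479, 0.22299467027187347), 17.855350494384766) [[0.38049668073654175, -0.17482776939868927], [0.4488702416419983, -0.3870815634727478], [0.5925871729850769, -0.3407859206199646], [0.5242136120796204, -0.12853211164474487]]
```

```bash
python3 -m inch '[[0,0,0,0,0,0.135,1],[0,0,0,0,0,0.135,1],[0,0,0,0,0,0.135,1],[0,0,0,0,0,0.135,1],[0,0,0,0,0,0.135,1],[0,0,0,0,0,0.135,1]]'
python3 -m inch '[[-0.035,0.0055,0,0,0,0,1],[-0.035,0.0055,0,0,0,0,1],[-0.035,0.0055,0,0,0,0,1],[-0.035,0.0055,0,0,0,0,1],[-0.035,0.0055,0,0,0,0,1],[-0.035,0.0055,0,0,0,0,1],[-0.035,0.0055,0,0,0,0,1],[-0.035,0.0055,0,0,0,0,1],[-0.035,0.0055,0,0,0,0,1],[-0.035,0.0055,0,0,0,0,1]]'
python3 -m inch '[[-0.035,0.0055,0,0,0,0,1],[-0.035,0.0055,0,0,0,0,1],[-0.035,0.0055,0,0,0,0,1],[-0.035,0.0055,0,0,0,0,1],[-0.035,0.0055,0,0,0,0,1],[-0.035,0.0055,0,0,0,0,1],[-0.035,0.0055,0,0,0,0,1],[-0.035,0.0055,0,0,0,0,1],[-0.035,0.0055,0,0,0,0,1],[0,0,0,0,0,0,1]]'
```

```text
time: 2.5
ee_pos: [0.2183, 0.4498, 0.2393]
tcp_rot: [0.592, 0.806, 0.0, -0.0]
ft_force: [-0.1, 0.0, 0.5]
finger_gap: 1.003
time: 3.5
ee_pos: [0.3776, 0.1318, 0.2395]
tcp_rot: [0.59, 0.808, 0.0, 0.0]
ft_force: [0.6, -0.5, -0.8]
finger_gap: 1.002
time: 4.5
ee_pos: [0.5215, -0.1554, 0.2386]
tcp_rot: [0.592, 0.806, -0.0, 0.001]
ft_force: [0.3, 0.4, 0.2]
finger_gap: 0.999
```

```bash
python3 -m inch '[[-0.015,0.004,0.01,0,0,-0.007,1],[-0.0143,0.004,0.02,0,0,0,1],[0,0,0.02,0,0,0,1],[0,0,0.01,0,0,0,1],[0,0,0,0,0,0,1],[0,0,0,0,0,0,1]]'
cat > d.py <<'E'
import sys
from h import *
n=sys.argv[1]; s=get_state(); print(s['ee_pos'],s['tcp_rot'])
a=camera('scene');b=camera('top')
np.savez('s.npz',**a);np.savez('t.npz',**b)
def crop(c,u,v):
    u=int(min(max(u,50),510));v=int(min(max(v,50),370));return cv2.resize(c['pixels'][v-50:v+50,u-50:u+50,::-1],(400,400),interpolation=2)
def proj(c,X):
    K=np.array([[c['fx'],0,c['cx']],[0,c['fy'],c['cy']],[0,0,1]]);return cv2.projectPoints(np.array([X],float),cv2.Rodrigues(np.array(c['R']))[0],np.array(c['t']),K,np.array(c['dist_coeffs']))[0].ravel()
X=np.array(s['ee_pos'])
cv2.imwrite('pics/'+n,np.hstack([crop(a,*proj(a,X)),crop(b,*proj(b,X))]))
E
python3 d.py v3.png
```

```text
time: 5.1
ee_pos: [0.5368, -0.1769, 0.1797]
tcp_rot: [0.587, 0.81, 0.0, 0.0]
ft_force: [0.9, -0.4, 0.0]
finger_gap: 0.996
[ 0.53678202 -0.17686041  0.17966202] [5.86650257e-01 8.09840398e-01 3.22289483e-05 6.97322691e-05]
```

View pics/v3.png

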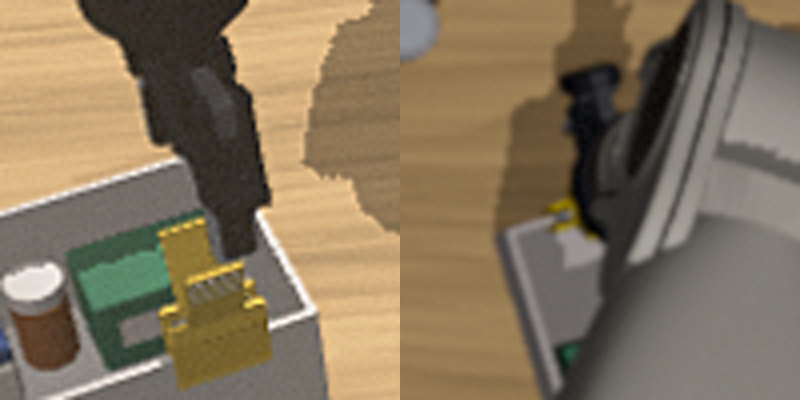

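The scene crop shows the clip on the wall (215,300) with a finger over it at about (240,250). The arm hides the top view. I'll check the finger and clip positions with depth.

```bash
cat > e.py <<'E'
from h import *
from scipy.spatial.transform import Rotation as Ro
np.set_printoptions(precision=4,suppress=True)
s=get_state(); R=Ro.from_quat(s['tcp_rot']).as_matrix(); T=np.array(s['ee_pos'])
print(T, [round(x,2) for x in s['ft_force']], s['finger_gap'], 'toolx',R[:,0],'tooly',R[:,1])
for f in('s','t'):
    c=dict(np.load(f+'.npz')); P=cloud(c); L=(P-T)@R; hsv=cv2.cvtColor(c['pixels'],cv2.COLOR_RGB2HSV); h,sa,v=[hsv[...,i].astype(int) for i in range(3)]
    near=(abs(L[...,0])<.04)&(abs(L[...,1])<.075)&(L[...,2]>-.06)&(L[...,2]<.13)
    ye=near&(sa>130)&(h>20)&(h<32)&(v>80); dk=near&(v<75)&(sa<110)&(L[...,2]<.02)
    for nm,m in(('yel',ye),('dark',dk)):
        q=L[m]
        if len(q)<10: continue
        print(f,nm,len(q)); zs=np.arange(q[:,2].min(),q[:,2].max(),.01)
        for z in zs:
            w=q[(q[:,2]>=z)&(q[:,2]<z+.01)]
            if len(w)>4: print('  z %.3f n%d x %.4f..%.4f y %.4f..%.4f'%(z,len(w),*np.percentile(w[:,0],[3,97]),*np.percentile(w[:,1],[3,97])))
E
python3 e.py
```

```text
[ 0.5374 -0.1772  0.1806] [np.float64(-0.6), np.float64(0.04), np.float64(-0.21)] 1.0030922754172928 toolx [-0.3114  0.9503 -0.0014] tooly [0.9503 0.3114 0.0018]
s yel 643
  z 0.026 n74 x -0.0194..0.0076 y -0.0224..0.0192
  z 0.036 n54 x -0.0197..0.0016 y -0.0186..0.0152
  z 0.046 n74 x -0.0202..0.0054 y -0.0163..0.0138
  z 0.056 n53 x -0.0199..0.0078 y -0.0138..0.0113
  z 0.066 n110 x -0.0297..0.0179 y -0.0105..0.0079
  z 0.076 n89 x -0.0294..0.0174 y -0.0082..0.0079
  z 0.086 n73 x -0.0286..0.0175 y 0.0031..0.0068
  z 0.096 n69 x -0.0279..0.0169 y 0.0018..0.0065
  z 0.106 n44 x -0.0278..0.0190 y 0.0015..0.0055
s dark 229
  z -0.060 n97 x -0.0119..0.0098 y 0.0442..0.0748
  z -0.050 n6 x -0.0116..-0.0102 y 0.0470..0.0557
  z -0.040 n30 x -0.0090..0.0069 y -0.0442..0.0580
  z -0.030 n40 x -0.0087..0.0070 y -0.0441..0.0579
  z -0.020 n47 x -0.0086..0.0085 y -0.0446..0.0566
  z -0.010 n9 x -0.0064..0.0093 y -0.0448..0.0494
t yel 32
  z 0.059 n9 x 0.0085..0.0213 y -0.0091..0.0093
  z 0.069 n15 x 0.0084..0.0213 y -0.0075..0.0085
t dark 31
  z -0.059 n28 x -0.0002..0.0144 y 0.0484..0.0589
```

```bash
python3 -m inch '[[-0.0052,-0.0005,0.01,0,0,0,1],[0,0,0.015,0,0,0,1],[0,0,0.015,0,0,0,1],[0,0,0.011,0,0,0,1],[0,0,0,0,0,0,1],[0,0,0,0,0,0,1],[0,0,0,0,0,0,0.45]]' 25
python3 -m inch '[[0,0,0,0,0,0,0.45],[0,0,0,0,0,0,0.45],[0,0,0,0,0,0,0.4],[0,0,0,0,0,0,0.4]]' 25
```

```text
time: 5.9
ee_pos: [0.5385, -0.1827, 0.1292]
tcp_rot: [0.587, 0.81, 0.0, 0.001]
ft_force: [0.1, -0.0, -0.1]
finger_gap: 0.86
time: 6.3
ee_pos: [0.5378, -0.1824, 0.1284]
tcp_rot: [0.587, 0.81, 0.0, 0.0]
ft_force: [0.6, -0.3, 0.1]
finger_gap: 0.401
```

Now squeeze fully.

```bash
python3 -m inch '[[0,0,0,0,0,0,0.3],[0,0,-0.001,0,0,0,0.2],[0,0,-0.001,0,0,0,0],[0,0,0,0,0,0,0],[0,0,0,0,0,0,0],[0,0,0,0,0,0,0],[0,0,0,0,0,0,0]]' 25
python3 d.py v4.png; python3 e.py
```

```text
time: 7.0
ee_pos: [0.5378, -0.1824, 0.1303]
tcp_rot: [0.587, 0.81, -0.0, -0.0]
ft_force: [0.7, -0.6, -0.7]
finger_gap: 0.158
[ 0.53777141 -0.18240461  0.13026683] [ 5.87052320e-01  8.09548991e-01 -2.83804975e-05 -5.99842231e-05]
[ 0.5378 -0.1824  0.1303] [np.float64(0.31), np.float64(0.41), np.float64(0.36)] 0.16125523620607654 toolx [-0.3107  0.9505  0.    ] tooly [ 0.9505  0.3107 -0.0001]
s yel 563
  z -0.020 n16 x -0.0153..-0.0104 y -0.0057..0.0080
  z -0.010 n5 x -0.0148..-0.0126 y 0.0074..0.0088
  z -0.000 n16 x -0.0153..0.0025 y -0.0047..0.0120
  z 0.010 n37 x -0.0152..0.0138 y -0.0035..0.0094
  z 0.020 n130 x -0.0242..0.0225 y -0.0053..0.0108
  z 0.030 n107 x -0.0240..0.0221 y -0.0059..0.0123
  z 0.040 n104 x -0.0236..0.0231 y 0.0083..0.0148
  z 0.050 n97 x -0.0230..0.0220 y 0.0110..0.0165
  z 0.060 n50 x -0.0210..0.0229 y 0.0119..0.0177
s dark 160
  z -0.060 n40 x -0.0153..0.0142 y 0.0151..0.0501
  z -0.050 n41 x -0.0124..0.0104 y 0.0172..0.0431
  z -0.040 n10 x -0.0128..0.0001 y -0.0060..0.0379
  z -0.030 n10 x -0.0108..0.0045 y -0.0078..0.0218
  z -0.020 n32 x -0.0070..0.0088 y 0.0138..0.0219
  z -0.010 n26 x -0.0069..0.0071 y 0.0149..0.0221
t yel 40
  z 0.016 n15 x 0.0166..0.0271 y -0.0046..0.0094
  z 0.026 n10 x 0.0148..0.0270 y -0.0073..0.0117
  z 0.036 n5 x 0.0132..0.0231 y -0.0104..-0.0082
  z 0.046 n6 x 0.0098..0.0253 y -0.0114..-0.0085
```

View pics/v4.png

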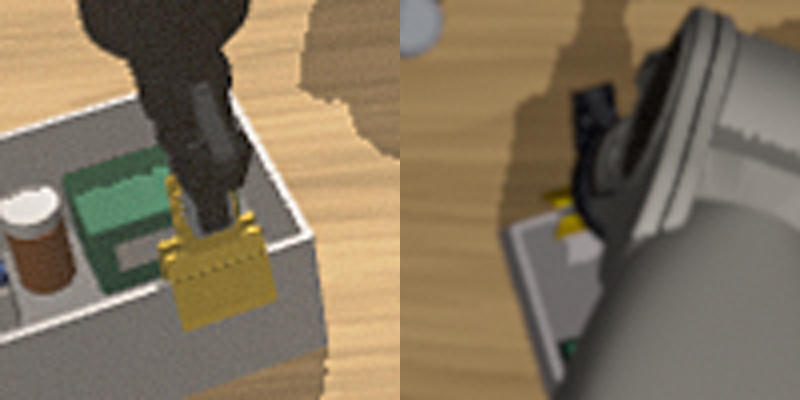

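The clip is squeezed fully open (gap about 13.6 mm) and well centred. Next I lift it.

```bash
python3 -m inch '[[0,0,-0.005,0,0,0,0],[0,0,-0.01,0,0,0,0],[0,0,-0.015,0,0,0,0],[0,0,-0.02,0,0,0,0],[0,0,-0.02,0,0,0,0],[0,0,-0.02,0,0,0,0],[0,0,-0.015,0,0,0,0],[0,0,-0.01,0,0,0,0],[0,0,-0.005,0,0,0,0],[0,0,0,0,0,0,0]]' 25
python3 -m inch '[[0,0,0,0,0,0.03,0],[0,0,0,0,0,0.05,0],[0,0,0,0,0,0.05,0],[0,0,0,0,0,0.05,0],[0,0,0,0,0,0.003,0],[0,0,0,0,0,0,0]]' 25
```

```text
time: 8.1
ee_pos: [0.5381, -0.1825, 0.2511]
tcp_rot: [0.587, 0.81, 0.0, 0.001]
ft_force: [0.5, -0.3, -0.9]
finger_gap: 0.162
time: 8.7
ee_pos: [0.5375, -0.1823, 0.2495]
tcp_rot: [0.658, 0.753, -0.0, -0.001]
ft_force: [0.3, -0.4, -0.7]
finger_gap: 0.165
```

```bash
python3 -m inch '[[0.01,0.0035,0,0,0,0,0],[0.025,0.0085,0,0,0,0,0],[0.03,0.0102,0,0,0,0,0],[0.03,0.0102,0,0,0,0,0],[0.03,0.0102,0,0,0,0,0],[0.03,0.0102,0,0,0,0,0],[0.03,0.0102,0,0,0,0,0],[0.03,0.0102,0,0,0,0,0],[0.02,0.007,0,0,0,0,0],[0.0085,0.0032,0,0,0,0,0]]' 25
python3 -m inch '[[0,0,0,0,0,0,0],[0,0,0.01,0,0,0,0],[0,0,0.015,0,0,0,0],[0,0,0.005,0,0,0,0],[0,0,0,0,0,0,0],[0,0,0,0,0,0,0]]' 25
cat > f.py <<'E'
from h import *
from scipy.spatial.transform import Rotation as Ro
np.set_printoptions(precision=4,suppress=True)
s=get_state(); R=Ro.from_quat(s['tcp_rot']).as_matrix(); T=np.array(s['ee_pos']); print('yaw',np.arctan2(R[1,1],R[0,1]),'tool z',R[:,2])
for f in('s','t'):
    c=dict(np.load(f+'.npz')); P=cloud(c); L=(P-T)@R; hsv=cv2.cvtColor(c['pixels'],cv2.COLOR_RGB2HSV); h,sa,v=[hsv[...,i].astype(int) for i in range(3)]
    m=(sa>120)&((h<8)|(h>170))&(abs(L[...,0])<.08)&(abs(L[...,1])<.06)&(P[...,2]>.09)
    q=L[m]
    if len(q)<10: continue
    l=cv2.fitLine(q[:,:2].astype(np.float32),cv2.DIST_HUBER,0,.01,.01).ravel()
    print(f,'red in tool: n',len(q),'x',q[:,0].min(),q[:,0].max(),'mid',(q[:,0].min()+q[:,0].max())/2,'y',np.percentile(q[:,1],[5,50,95]),'zmin',np.percentile(q[:,2],[1,5]),'slope dy/dx',l[1]/l[0])
    yb=(h>20)&(h<32)&(sa>130)&(v>80)&(abs(L[...,0])<.05)&(abs(L[...,1])<.04)
    q=L[yb]; 
    for z in np.arange(0,.07,.006):
        w=q[(q[:,2]>z)&(q[:,2]<z+.006)]
        if len(w)>3: print('  yel z%.3f'%z,len(w),'x',w[:,0].min(),w[:,0].max(),'y',w[:,1].min(),np.median(w[:,1]),w[:,1].max())
    print('  yel bottom',np.sort(q[:,2])[-6:] if len(q)>6 else '')
E
python3 d.py v5.png; python3 f.py
```

```text
time: 9.7
ee_pos: [0.5882, 0.0728, 0.25]
tcp_rot: [0.657, 0.754, 0.0, -0.0]
ft_force: [0.1, -0.7, -0.6]
finger_gap: 0.162
time: 10.3
ee_pos: [0.5882, 0.0692, 0.2205]
tcp_rot: [0.659, 0.752, -0.0, 0.0]
ft_force: [-0.2, -0.4, -0.6]
finger_gap: 0.158
[0.58822077 0.06919685 0.22048952] [ 6.59008688e-01  7.52135325e-01 -1.24471929e-05  4.76929762e-05]
yaw 0.13231357486294246 tool z [ 0.0013  0.0001 -1.    ]
s red in tool: n 591 x -0.05286975762198845 0.052727933384139024 mid -7.091211892471319e-05 y [-0.0027 -0.0007  0.0011] zmin [0.0838 0.0853] slope dy/dx -0.0010751811
  yel z0.000 13 x -0.016111940505937405 -0.01164341907403525 y -0.004873318655548217 0.005862607636460828 0.009926754738389434
  yel z0.006 14 x -0.015879222079596588 -0.010126682230337001 y -0.005195000605595494 0.006422341840123306 0.008952952124169949
  yel z0.012 31 x -0.01593918922830044 0.013414183395120672 y -0.004657562681075028 0.006927555260086043 0.009241101118636953
  yel z0.018 71 x -0.02504234267065303 0.024011471787516905 y -0.007487869042059084 0.006426742653179252 0.009608233412144125
  yel z0.024 88 x -0
[... 215 characters left out ...]
63628543350752
  yel z0.036 74 x -0.025641141456445343 0.023898899851542723 y -0.010137436919979908 0.009955365919838425 0.013804587301763139
  yel z0.042 82 x -0.02565543118428529 0.02446049007779623 y -0.010523326103155501 0.010895425684350965 0.013969363520608229
  yel z0.048 74 x -0.025266098812931438 0.023596982906254307 y -0.011240136942366084 0.012488999678117013 0.01511648639369227
  yel z0.054 73 x -0.0255817190921125 0.023893032520305894 y -0.012820872461235264 0.013683725192172546 0.017388257494109636
  yel z0.060 62 x -0.026231296171590375 0.023910549564220427 y -0.01491004047177753 0.014517022568665838 0.018491749203472373
  yel bottom [0.0652 0.0653 0.0658 0.0659 0.066  0.0665]
```

View pics/v5.png

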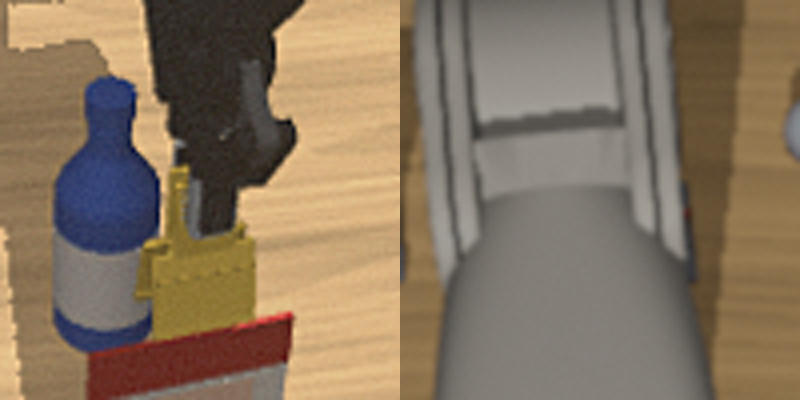

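The clip is above the red card and square to it (slope about 0). The card lies about 1.5–2 mm toward tool −y. I'll correct for that, go down part of the way, and check again.

```bash
python3 -m inch '[[0.0005,-0.0015,0,0,0,0,0],[0,0,0,0,0,0,0],[0,0,0.006,0,0,0,0],[0,0,0.006,0,0,0,0],[0,0,0.006,0,0,0,0],[0,0,0.005,0,0,0,0],[0,0,0.004,0,0,0,0],[0,0,0,0,0,0,0],[0,0,0,0,0,0,0]]' 25
python3 d.py v6.png; python3 f.py
```

```text
time: 11.3
ee_pos: [0.5867, 0.0703, 0.1932]
tcp_rot: [0.659, 0.753, -0.0, -0.0]
ft_force: [0.4, 0.5, -0.4]
finger_gap: 0.156
[0.58665697 0.07029082 0.19321927] [ 6.58565533e-01  7.52523377e-01 -6.28521131e-05 -5.38840855e-05]
yaw 0.13298482456930186 tool z [ 0.0006  0.0001 -1.    ]
s red in tool: n 350 x -0.05331077077594711 0.0521592813855765 mid -0.0005757446951853047 y [-0.0015  0.001   0.0028] zmin [0.057  0.0582] slope dy/dx -0.0024973617
  yel z0.000 11 x -0.015187481530587438 -0.010646489460921667 y -0.005381036550699878 0.005804851818163224 0.010645993004827369
  yel z0.006 10 x -0.015780493027165724 -0.009018881565039653 y -0.004119572055899717 0.006624864493079436 0.008963459664789614
  yel z0.012 27 x -0.014454247609071047 0.012940911517139234 y -0.0059296879496216846 0.007595754418783265 0.009337358898505762
  yel z0.018 71 x -0.024829025266525053 0.024069263893559276 y -0.006586465538920103 0.006625955185614681 0.009398405494855997
  yel z0.024 91 x -0.025284802201084613 0.024393995731303734 y -0.005820616468418221 0.007425744903192639 0.011494140120215128
  yel z0.030 76 x -0.02529277175008853 0.02420913907880974 y -0.008853318642065063 0.00909599629101321 0.012156652972175245
  yel z0.036 74 x -0.025625837131327833 0.023676859659549104 y -0.009436430001280782 0.010487830927319548 0.013410095654667177
  yel z0.042 65 x -0.024324332161927694 0.024128431047904752 y -0.010355881006572852 0.011368320127086882 0.014260845336208606
  yel z0.048 76 x -0.02546165901612349 0.024098129251464023 y -0.012195720241909121 0.012304990973949482 0.0153757213636522
  yel z0.054 71 x -0.024856555976681346 0.02445982921480844 y -0.0128874477903882 0.013400525766242661 0.01813775397322971
  yel z0.060 60 x -0.025006685903168097 0.024446851642647108 y -0.013758617097731959 0.014922480189778422 0.01719854324321905
  yel bottom [0.0648 0.0649 0.0653 0.0655 0.0658 0.0668]
```

View pics/v6.png

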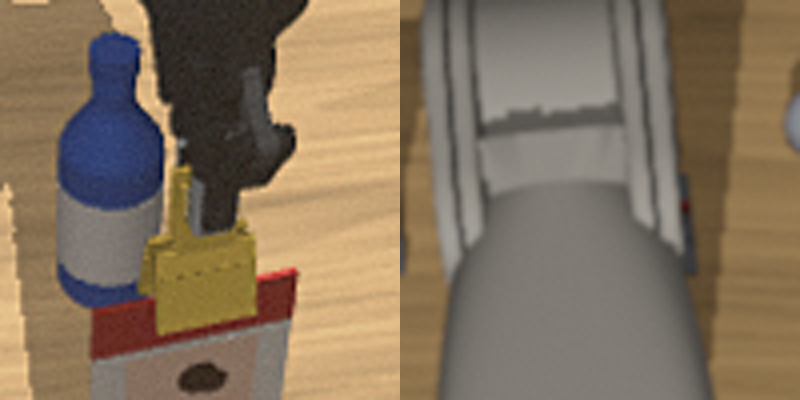

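The jaws straddle the card centred (card mid-plane within about 1 mm, edge 5–7 mm in, no contact force). I'll go the last 9 mm.

```bash
python3 -m inch '[[0,0,0.003,0,0,0,0],[0,0,0.003,0,0,0,0],[0,0,0.002,0,0,0,0],[0,0,0.001,0,0,0,0],[0,0,0,0,0,0,0],[0,0,0,0,0,0,0],[0,0,0,0,0,0,0]]' 25
python3 d.py v7.png; python3 f.py
python3 - <<'E'
from h import *
c=camera('scene')
for k in('red_card','green_card','bottle','dermatoscope','swab_cup'):
    r=landmark_of('scene',k)[:1]; print(k,[(round(q['p'],2),at_z(c,q['at'][1],q['at'][0],0).round(4)) for q in r])
s=get_state();print(s['time'],s['ee_pos'],s['ft_force'],s['finger_gap'])
E
```

```text
time: 12.1
ee_pos: [0.5867, 0.0703, 0.1844]
tcp_rot: [0.659, 0.753, 0.0, 0.0]
ft_force: [0.7, 0.5, -1.1]
finger_gap: 0.161
[0.58674108 0.07032972 0.18442611] [6.58550641e-01 7.52536403e-01 1.02990844e-04 7.00084806e-05]
yaw 0.13299339898519444 tool z [ 0.0003  0.     -1.    ]
s red in tool: n 307 x -0.05298963651801055 0.051938302143420205 mid -0.0005256671872951729 y [-0.0012  0.0012  0.0029] zmin [0.0476 0.0488] slope dy/dx -0.0030192188
  yel z0.000 10 x -0.015087289672628944 -0.010702387390214127 y -0.0049239110626075385 0.006419644008343918 0.012347298769846452
  yel z0.006 12 x -0.015069601314505049 -0.010451679181103126 y -0.005176165430534818 0.006842870048407936 0.009015073944284498
  yel z0.012 29 x -0.015569746060985734 0.013890325678916618 y -0.004926711054203712 0.006720880684161126 0.009698688957960291
  yel z0.018 77 x -0.02501491020248596 0.023784195132387387 y -0.007132429831052901 0.006779809034509488 0.010112471532659659
  yel z0.024 83 x -0.02581803456876357 0.023067900506251585 y -0.006994525503140858 0.008052799235306513 0.010774443946828796
  yel z0.030 72 x -0
[... 445 characters left out ...]
6023478815172 0.01601541783712812
  yel z0.054 71 x -0.024857076395607046 0.023063464911713915 y -0.01244162400631847 0.014237879197593277 0.016816267216972207
  yel z0.060 43 x -0.02459044137106134 0.022037066749739286 y 0.012822109817418935 0.015443707448043796 0.017244870399646756
  yel bottom [0.0647 0.0648 0.065  0.065  0.0659 0.0661]
red_card [(0.72, array([0.5848, 0.0704, 0.    ]))]
green_card [(0.6, array([0.5879, 0.2695, 0.    ]))]
bottle [(0.87, array([ 0.4336,  0.0668, -0.    ]))]
dermatoscope [(0.97, array([ 0.7034, -0.085 ,  0.    ]))]
swab_cup [(0.77, array([0.3929, 0.2877, 0.    ]))]
12.5 [0.58664467 0.07030874 0.18432742] [0.04608469 0.18797101 0.53499617] 0.16399286232677393
```

View pics/v7.png

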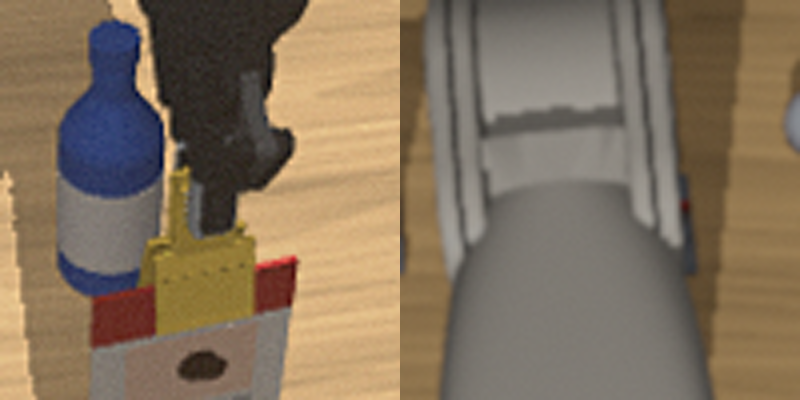

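The jaws cover the card to about 15 mm. They are centred, there is no contact force, and the clip is held wide open. I'm handing in.

```bash
python3 -c "
from cell import hand_in; print(hand_in())"
```

```text
the job is handed in; nothing more can be done
None
```

The job is handed in at about 12.5 s: I squeezed the spare clip open at 25 N, lifted it off the tray rim, and it is now held open over the red-banded card.

My last checks, all from the scene camera because the arm hid the top view:
- **Depth:** the card edge is about 15–16 mm up between the jaws.
- **Alignment:** the clip is within about 1 mm of the middle of the edge, and within about 0.2° of square. The card's mid-plane is within about 1 mm of the middle of the gape.
- **Opening:** the finger gap reads 0.16 (about 14 mm), which matches fully squeezed levers.
- **Contact:** the wrist force stayed within noise, about 1 N. I could not see the far jaw's clearance to the card directly; I inferred it from the measured centring and this low force.
- **Other objects:** the network's positions for the two stands, the swab cup, the bottle and the dermatoscope shifted by 2 to 11 mm from the first look. The largest was the dermatoscope, about 11 mm, followed by the bottle, about 8 mm. The arm never went near either one, so I take these as network scatter, but I did not check them separately.

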